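# Clamp the telescoping inspection mirror and hold it out at the compressor joint

## Task

Get the inspection mirror into place beside the compressor's copper joint for brazing: first swing the open upper half of the bench clamp over and press it shut on the mirror's pole, edge to edge. Then take the grey grip block so that its side button is squeezed in, and pull it straight out along the pole, past the first stop to the second stop at the end of its travel. Finish while still holding it there with the button squeezed, because the pole springs back; do not touch the mirror itself, do not let the pole's tube slip through the clamp, and leave the other things on the bench alone.

Things in the scene. Friction and masses are not known exactly. Their poses are not given: they have to be found in the camera images.
- stand: Fixed dark steel bench clamp: base 130 x 100 x 12 mm; lower clamp half x -25 to +25, y -40 to +40 mm, rim at z 85 mm, a 15 x 30 mm tab on its -x side. Origin under the middle of the base, on the table. A telescoping pole lies in it along the stand's y axis (axis at x 0, z 85 mm), drawn out towards the stand's -y. Its yaw varies within 0.35 rad either side of 0.
- shell_hinge (a point): Middle of the clamp's hinge line, at x +30 mm, y 0, z 85 mm in the stand's frame; the line runs along the stand's y axis, on the side away from the robot. Open, the upper half's flat outer top faces away from the robot: pushing it from there towards the robot and down closes it.
- shell (a joint): Angle of the aluminium upper clamp half about the hinge, rad: 0 shut, rims edge to edge; 1.57 upright; 2.1 thrown back to the stand's +x side. Starts at 1.2 to 2.0. The hinge is stiff (0.1 N m): the half stays where left, no catch. Shut, it covers x -25 to +25, y -40 to +40 mm of the stand and its flat top is 108 mm above the table.
- shell_edge (a point): Tip of the 15 x 30 x 8 mm tab in the middle of the upper half's closing edge, 70 mm from the hinge line; when shut it lies over the like tab of the lower half.
- tube (a joint): How far the pole's black outer tube (21 mm thick) has slid through the clamp towards the stand's -y, m; 0 at the start, up to 0.03. It slides easily (about 1 N) while the clamp is open; shut, a tongue in the upper half drops between two collars on the tube and holds it within about 3 mm.
- grip: Grey grip block on the pole's sliding rod, 34 (stand's x) by 44 (y) by 36 mm (z); origin at its centre, 85 mm above the table, axes as the stand's. At the start its centre is at y -115 mm in the stand's frame, 18 mm of bare rod between it and the tube. Meant to be gripped from above across x, one finger on the button and one on the plain side.
- button_face (a point): Centre of the outer face of the steel side button, 30 mm (y) by 24 mm (z), on the grip block's +x side (away from the robot), at the block's height; it stands 6.5 mm proud of the block (40.5 mm over block and button), 1.5 mm when pressed in (35.5 mm).
- button (a joint): How far the button is pressed in, m: 0 out, 0.005 fully in; about 3 N to start it, 7 N fully in. The rod is locked until it is pressed about 4 mm; it must stay pressed to pass the first stop, where it would lock again if let out.
- mast (a joint): How far the rod with grip block and mirror is drawn out of the tube, towards the stand's -y, m: 0 home, 0.05 first stop, 0.10 second stop, the hard end of travel. With the button pressed a spring and friction resist with about 3 to 4 N, and the spring draws it back home if let go.
- mirror: Round inspection mirror, 36 mm across, tilted, on the rod's far end; origin at its centre, 85 mm from the grip block's centre towards the stand's -y, at pole height. Not to be touched.
- compressor: Fixed refrigerator compressor: black dome 162 mm across and 165 mm high with copper pipes on a 190 x 120 mm foot, origin under its centre on the table, at about x +130, y -370 mm in the stand's frame; one copper pipe reaches from it to about x +30, y -325 mm, 71 to 146 mm above the table.
- screwdriver: Screwdriver with wooden handle lying loose on the bench, bystander.
- torch: Blue gas can, 66 mm across, with a brass burner, 119 mm high in all, standing loose, bystander.
- fitting: Copper pipe sleeve, 28 mm across, 22 mm high, standing loose, bystander.
- cap: Red plastic pipe cap, 24 mm across, 30 mm high, standing loose, bystander.

How it is judged (in metres and radians):
On the way, in this order (a step that is already met when the one before it is completed fails the run):
1. the clamp is shut while the rod is still home and the tube in place (value of joint shell below 0.06 rad and value of joint mast below 0.01 m and value of joint tube below 0.006 m), for 0.2 s.
2. the rod is drawn past the first stop, button squeezed, grip held (value of joint mast above 0.06 m and value of joint button above 0.003 m and contact force between the fingers and grip above 2 N), for 0.05 s.
At the end, for the whole second after the job is handed in: The rod is drawn out to the second stop (more than 94 of 100 mm) and still, held by the fingers on the grip block (over 2 N) with the button squeezed in (over 3 of 5 mm), so that only the fingers keep it out; the clamp is shut (under 0.06 rad) and the tube has slid less than 6 mm in it (value of joint mast above 0.094 m and velocity of joint mast between -0.01 and 0.01 m/s and value of joint button above 0.003 m and contact force between the fingers and grip above 2 N and value of joint shell below 0.06 rad and value of joint tube below 0.006 m); the arm keeps its last pose, push and grip.
It fails at once if the mirror is touched (over 1 N) (contact force between any of the arm, the fingers and mirror above 1 N).
It fails at once if the compressor is struck (over 10 N) (contact force between any of the arm, the fingers and compressor above 10 N).
It fails at once if a loose thing on the bench is moved over 30 mm (distance of any of screwdriver, torch, fitting, cap from where it was at the start of the episode above 0.03 m).
It also fails if it takes over 51 s, if anything falls off the work surface, if the arm or the gripper's body presses on something with over 40 N, if the wrist force passes 120 N, or if a joint passes its speed limit or range.

## Robot

A 6-joint arm with a two-finger parallel gripper is mounted at the origin on the work surface. World frame = base frame: x ahead of the robot, y to its left, z up, the work surface at z = 0. Lengths are in mm, angles in rad, forces in N, time in s.
With the tool pointing down it reaches from about 350 to 975 mm from the base axis. Payload 7.1 kg.
Tool frame: the origin (TCP) lies midway between the tips of the shut fingers; the grasp point (between the pads) lies 19 mm behind it (ctrl.tcp_to_grasp is the distance from the TCP to the grasp point, in mm); z points along the fingers, y is the line along which they close (so a half turn about z gives the same grasp; the last joint's range is limited). The gripper opens to 88 mm and grips with 3 to 60 N. Pads are 20 mm wide; open, the fingers measure 115 mm over their backs; the gripper's body (75 mm by 178 mm) begins 61 mm behind the grasp point.
Start: joints at [1.208, 0.423, 1.63, -0, 1.089, -0.019], TCP at [210.635, 588.42, 222.675] pointing down, gripper open.
Joint ranges: [-3, 3], [-0.9, 2.11], [0.09, 2.58], [-1.31, 4.45], [0.11, 2.69], [-2.54, 2.54]. Speed limits (rad/s): [2.39, 2.39, 3.01, 3.14, 3.14, 3.14].

## Interface

Orientations are given as a rotation vector (axis times angle).
In Python, from workcell import get_obs, cams, ticket, boxes_of, ctrl gives the robot as it stands.
- The arm moves only by the shell command python3 -m creep 'ROWS' [OPENING]. ROWS is JSON, one flat list of numbers, 4 for each row, row after row: the shift along the world's x, y, z in m, then the turn about the world's z in rad. In form: [tx, ty, tz, spin, tx, ty, tz, spin, ...]. A call has 1 to 10 rows; each row is the pose to reach, as a shift and turn from the pose commanded when the call began; what a row does not reach only later rows make up. A row lasts 1/12 s, in which the tool goes at most 41.7 mm and 7.16 degrees, less where a joint would pass 70% of its speed; a pose out of reach is approached as far as the arm can. A call with a gripper value outside its range is refused whole. OPENING is the opening, from 0 (shut) to 1 (fully open), set as the call begins (- or left out, the last holds). The fingers move at their own pace and stop on an object; the grip force is fixed at half the most. Time passes only in rows, so rows that repeat a pose let the fingers close. It gives the time, the measured TCP pose, the force, the opening and the grip force at its end, in the units of the state.
- get_obs(): the state, without advancing time (a new reading comes with each control period).
- cams.get_image(name): name is "scene" or "top" or "wrist"; returns (picture, depth): 480x640x3 uint8, red, green, blue; 480x640 float32, mm along the optical axis (not along the pixel's ray), 0 where there is no reading.
- cams.get_calibration(name): a dict with "mtx" (3x3 intrinsics, pixels), "R" (3x3) and "t" (3): a world point X has camera coordinates R X + t; the wrist camera has in their place "mount" (4x4, takes a point from camera to tool coordinates, whose origin is the TCP and whose axes are the flange's). Camera axes: x right, y down, z forward; pixel columns grow to the right and rows downward; lengths in mm; the calibration is good to about 2 mm. A picture is of the moment at which its call begins: read the wrist's pose just before it. get_calibration takes no time and is no camera call.
- ticket.close_job(): hands the job in; it is judged then, once.
Trained networks look in the newest picture that a camera, given by its name, has taken for a name from the list of things; names that differ only in an ending like _2 or _b are one class to them, and where a whole thing is asked for, a point or a joint stands for the part that bears it (a point fixed in the world has none). Each returns a list of dicts, best first, with "score" (0 to 1); they miss things now and then, are a little off and sometimes report something else, mostly with a low value. They report only what shows in the picture. A call takes as long as a camera call.
- boxes_of(camera, target): "centre" ([column, row] in pixels, amid what is visible of it).
The state is a dict: "t": time; "qpos": joint angles; "qvel": joint speeds; "joint_torque": joint torques, N m; "ee_pos": TCP position; "orientation": TCP orientation; "ft_force": force on the tool from outside, world axes, zero at the start; "moment": the same for the moment, N m; "width": finger opening in mm; "grasp_force": force on a finger pad.
Only numpy, scipy, OpenCV 4.12 (cv2) and the standard library are available. Lean on these libraries where they do the work, as an engineer would, in place of code of your own. Each camera call takes 0.05 s, during which the arm holds its last target. There are 200 camera calls.

## Working session

There is one attempt and no reset: what is moved stays moved. The work goes in short steps, Python scripts to look and compute and a shell command to move; the robot and the scene stay as the last step left them, time stands still between calls to the robot, and variables do not carry over. Pictures are saved under pics/ and viewed, at most 10 in all, crops included, and the job is handed in when it is done.

```bash
mkdir -p pics
cat > h.py <<'E'
import numpy as np, cv2
from workcell import get_obs, cams, ticket, boxes_of, ctrl
from scipy.spatial.transform import Rotation as Ro
def cloud(cam,dep,ee=None):
    c=cams.get_calibration(cam); K=np.array(c["mtx"])
    v,u=np.mgrid[0:480,0:640]
    P=np.stack([(u-K[0,2])/K[0,0]*dep,(v-K[1,2])/K[1,1]*dep,dep],-1)
    if cam!="wrist": return (P-np.array(c["t"]).ravel())@np.array(c["R"])
    M=np.array(c["mount"]); Q=P@M[:3,:3].T+M[:3,3]
    return Q@Ro.from_rotvec(ee["orientation"]).as_matrix().T+np.array(ee["ee_pos"])
def save(n,img): cv2.imwrite("pics/"+n+".png",img[:,:,::-1])
E
python3 - <<'E'
from h import *
o=get_obs(); print(o["t"],o["ee_pos"],o["orientation"],o["width"])
for cam in("top","scene"):
    im,d=cams.get_image(cam); save(cam+"0",im); W=cloud(cam,d); np.savez("/tmp/"+cam,im=im,W=W,d=d)
    for n in("stand","shell_hinge","shell_edge","shell","grip","button_face","mirror","tube","compressor","torch","fitting","cap","screwdriver"):
        r=boxes_of(cam,n)
        for b in r[:2]:
            u,v=[int(round(x)) for x in b["centre"]]
            print(cam,n,round(b["score"],2),u,v,W[v,u].round() if d[v,u]>0 else None)
E
```

```text
0.0 [210.44045561 587.9108929  221.907819  ] [-5.37302682e-01 -3.09501204e+00  2.34798812e-03] 87.7383515701766
top stand 0.56 280 274 [470.  92.  97.]
top shell_hinge 0.77 281 278 [462.  90.  93.]
top shell_hinge 0.52 453 243 [ 530. -257.  156.]
top shell_edge 0.95 276 253 [509.  96. 140.]
top shell 0.71 277 257 [500.  92. 153.]
top shell 0.45 513 351 [ 311. -415.   25.]
top grip 0.7 331 280 [458. -16. 102.]
top button_face 0.31 281 278 [462.  90.  93.]
top mirror 0.65 367 288 [443. -92.  86.]
top tube 0.74 292 275 [468.  66.  94.]
top compressor 0.83 455 242 [ 532. -260.  160.]
top torch 0.55 157 196 [638. 364.  94.]
top cap 0.67 512 351 [ 312. -411.   29.]
top screwdriver 0.57 162 310 [392. 362.  30.]
scene stand 0.91 370 281 [502. 111.  50.]
scene shell_hinge 0.87 373 277 [505. 122.  67.]
scene shell_hinge 0.6 363 251 [525. 110. 131.]
scene shell_edge 0.84 363 252 [526. 111. 130.]
scene shell 0.59 362 250 [524. 105. 131.]
scene grip 0.71 342 235 [477.  -7. 100.]
scene grip 0.37 330 220 [442. -89.  93.]
scene button_face 0.66 335 240 [484. -22.  83.]
scene mirror 0.55 327 222 [449. -91.  89.]
scene tube 0.62 387 267 [487. 142.  94.]
scene tube 0.28 335 240 [484. -22.  83.]
scene compressor 0.77 246 212 [ 589. -221.  110.]
scene torch 0.72 419 391 [708. 419. 113.]
scene fitting 0.53 309 205 [ 338. -301.   21.]
scene screwdriver 0.81 499 336 [413. 369.  22.]
scene screwdriver 0.41 373 277 [505. 122.  67.]
```

Run:
```python
from h import *
a=np.load("/tmp/top.npz"); im=a["im"]
save("topc",cv2.resize(im[200:350,220:420],(800,600),interpolation=cv2.INTER_CUBIC))
b=np.load("/tmp/scene.npz");save("scc",cv2.resize(b["im"][170:320,290:490],(800,600),interpolation=cv2.INTER_CUBIC))
for n,z in(("top",a),("scene",b)):
    W=z["W"]; m=(z["d"]>0)&(abs(W[...,0]-465)<120)&(W[...,1]>-60)&(W[...,1]<230)&(W[...,2]>60)
    P=W[m]
    # per y-bin summary of x and z
    for y in range(-60,230,10):
        q=P[(P[:,1]>=y)&(P[:,1]<y+10)]
        if len(q)>3:
            t=q[:,2]>q[:,2].max()-8
            p=q[q[:,2]<115]
            print(n,y,len(q),"zmax",q[:,2].max().round(),"x@zmax",q[t,0].mean().round(),"low: x",np.percentile(p[:,0],[3,50,97]).round() if len(p) else None, "z",np.percentile(p[:,2],[50,97]).round() if len(p) else None)
```

```text
top -60 11 zmax 90.0 x@zmax 449.0 low: x [447. 449. 452.] z [88. 90.]
top -50 9 zmax 91.0 x@zmax 451.0 low: x [449. 451. 453.] z [86. 91.]
top -40 25 zmax 103.0 x@zmax 460.0 low: x [447. 458. 469.] z [ 99. 103.]
top -30 93 zmax 106.0 x@zmax 454.0 low: x [438. 456. 476.] z [101. 106.]
top -20 83 zmax 105.0 x@zmax 457.0 low: x [439. 458. 477.] z [101. 105.]
top -10 98 zmax 106.0 x@zmax 458.0 low: x [440. 459. 479.] z [102. 105.]
top 0 87 zmax 106.0 x@zmax 458.0 low: x [442. 458. 476.] z [102. 105.]
top 10 32 zmax 102.0 x@zmax 451.0 low: x [445. 457. 465.] z [ 91. 102.]
top 20 33 zmax 97.0 x@zmax 463.0 low: x [456. 463. 471.] z [90. 94.]
top 30 57 zmax 99.0 x@zmax 462.0 low: x [452. 462. 473.] z [95. 98.]
top 40 49 zmax 96.0 x@zmax 464.0 low: x [454. 464. 473.] z [93. 96.]
top 50 60 zmax 143.0 x@zmax 506.0 low: x [456. 467. 512.] z [ 93. 110.]
top 60 168 zmax 144.0 x@zmax 503.0 low: x [446. 473. 503.] z [ 87. 100.]
top 70 180 zmax 145.0 x@zmax 504.0 low: x [445. 468. 496.] z [87. 97.]
top 80 176 zmax 157.0 x@zmax 497.0 low: x [447. 472. 497.] z [86. 97.]
top 90 190 zmax 158.0 x@zmax 498
[... 1955 characters left out ...]
0 x@zmax 517.0 low: x [460. 503. 531.] z [ 85. 111.]
scene 140 65 zmax 97.0 x@zmax 486.0 low: x [458. 486. 494.] z [85. 96.]
scene 150 40 zmax 97.0 x@zmax 488.0 low: x [480. 490. 495.] z [91. 96.]
scene 160 40 zmax 96.0 x@zmax 489.0 low: x [480. 491. 496.] z [92. 96.]
scene 170 40 zmax 96.0 x@zmax 491.0 low: x [482. 493. 497.] z [92. 95.]
scene 180 44 zmax 97.0 x@zmax 492.0 low: x [483. 495. 499.] z [91. 96.]
scene 190 42 zmax 96.0 x@zmax 494.0 low: x [487. 496. 500.] z [92. 96.]
scene 200 42 zmax 96.0 x@zmax 496.0 low: x [487. 498. 502.] z [92. 96.]
scene 210 41 zmax 97.0 x@zmax 496.0 low: x [488. 500. 504.] z [91. 96.]
scene 220 50 zmax 99.0 x@zmax 498.0 low: x [489. 502. 507.] z [94. 97.]
```

View pics/topc.png

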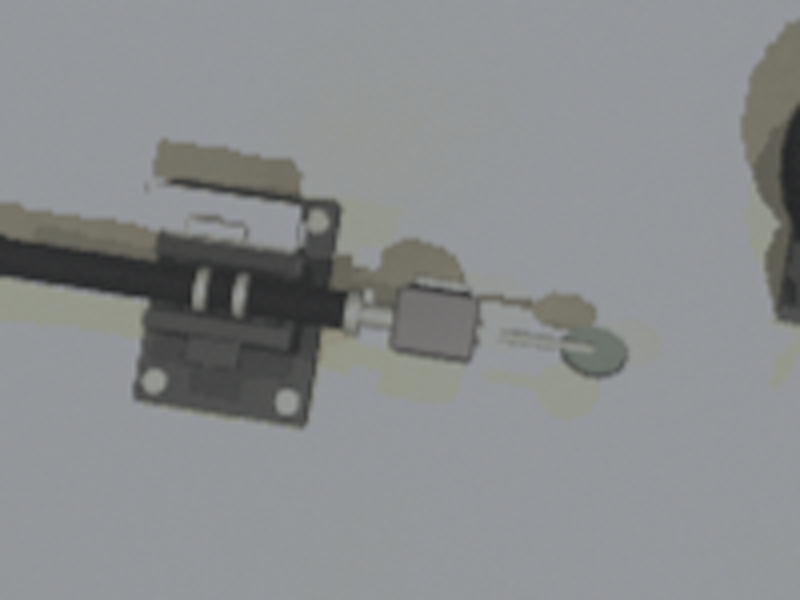

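View pics/scene0.png

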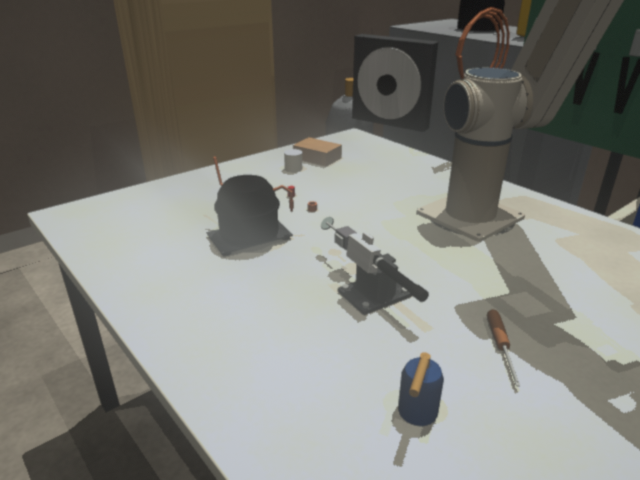

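The top view shows the clamp with its open half upright at crop (240,215), the grip at (435,322) and the mirror at (594,352). The yaw is about -0.146. The scene view shows the torch, screwdriver and compressor well away from the work. I'll move above the clamp for a wrist view.

```bash
python3 -m creep '[0.18,-0.35,0.03,-0.9,0.18,-0.35,0.03,-0.9,0.18,-0.35,0.03,-0.9,0.18,-0.35,0.03,-0.9,0.18,-0.35,0.03,-0.9,0.18,-0.35,0.03,-0.9,0.18,-0.35,0.03,-0.9,0.18,-0.35,0.03,-0.9,0.18,-0.35,0.03,-0.9,0.18,-0.35,0.03,-0.9]' 0
python3 -m creep '[0.09,-0.18,0.03,-0.474,0.09,-0.18,0.03,-0.474,0.09,-0.18,0.03,-0.474,0.09,-0.18,0.03,-0.474,0.09,-0.18,0.03,-0.474,0.09,-0.18,0.03,-0.474,0.09,-0.18,0.03,-0.474]'
python3 - <<'E'
from h import *
o=get_obs(); im,d=cams.get_image("wrist"); save("w1",im); W=cloud("wrist",d,o); np.savez("/tmp/w1",im=im,W=W,d=d)
print(o["ee_pos"],Ro.from_rotvec(o["orientation"]).as_matrix()[:,1],cams.get_calibration("wrist")["mount"],o["width"],o["qpos"])
for n in("stand","shell_hinge","shell_edge","grip","button_face","mirror","tube"):
    for b in boxes_of("wrist",n)[:1]:
        u,v=[int(round(x)) for x in b["centre"]]; print(n,round(b["score"],2),u,v,W[v,u].round(1))
E
```

```text
t: 2.23
ee_pos: [391.9, 235.2, 253.3]
orientation: [1.832, 2.551, 0.001]
ft_force: [0.6, 0.5, 0.6]
width: 25.0
grasp_force: 0.0
t: 2.82
ee_pos: [481.4, 56.8, 283.0]
orientation: [2.382, 2.048, 0.001]
ft_force: [-0.3, 0.1, 0.5]
width: 0.6
grasp_force: 0.0
[481.36121744  56.83710151 282.96917813] [ 9.88659796e-01 -1.50170982e-01  6.95395434e-04] [[-6.30385384e-04 -9.63778065e-01 -2.66704787e-01  7.24891610e+01]
 [ 9.99999714e-01 -4.96304942e-04 -5.70133702e-04 -4.26317324e-02]
 [ 4.17115453e-04 -2.66705070e-01  9.63778103e-01 -1.62307814e+02]
 [ 0.00000000e+00  0.00000000e+00  0.00000000e+00  1.00000000e+00]] 0.611740995494608 [9.29161694e-02 1.40885078e-01 1.87151791e+00 1.07265796e-04
 1.12844901e+00 2.43611445e-01]
stand 0.74 304 169 [475.3 111.3  97.7]
shell_hinge 0.59 308 167 [479.6 112.6  97.2]
shell_edge 0.8 340 183 [507.5  96.3 140.7]
grip 0.93 298 267 [452.2   9.5 102.5]
tube 0.67 310 142 [485.4 136.5  94.6]
```

View pics/w1.png

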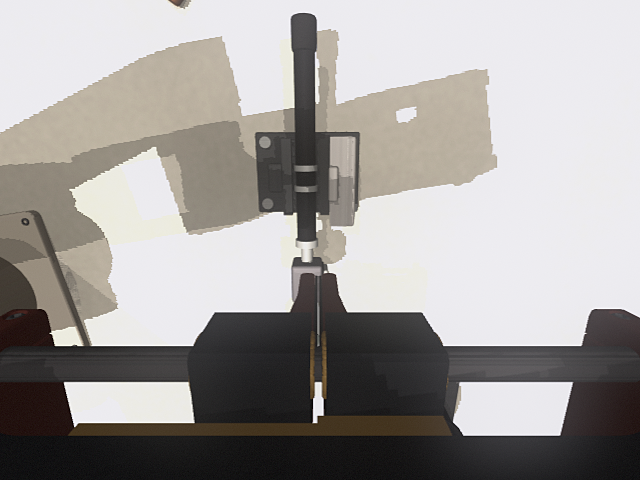

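The wrist view shows the pole straight along column 305 and the clamp base at columns 257–358. The shell is upright at columns 330–355, and the grip block at (307,270) is partly behind the fingers.

Run:
```python
from h import *
z=np.load("/tmp/w1.npz"); W=z["W"]; d=z["d"]
P=W[:300][d[:300]>0]; P=P[(abs(P[:,0]-475)<110)&(P[:,1]>-10)&(P[:,1]<260)]
T=P[(P[:,2]>88)&(P[:,2]<100)]
ys=np.arange(150,225,5); xs=[]
for y in ys:
    q=T[abs(T[:,1]-y)<2.5]; xs.append((np.percentile(q[:,0],2)+np.percentile(q[:,0],98))/2)
k,c=np.polyfit(ys,xs,1); psi=-np.arctan(k); print("slope",k,"psi",psi,"x at y=100",k*100+c, "res",np.std(np.array(xs)-k*ys-c))
ex=np.array([np.cos(psi),np.sin(psi)]); ey=np.array([-np.sin(psi),np.cos(psi)])
p0=np.array([k*100+c,100]); L=P.copy(); L[:,:2]=np.c_[(P[:,:2]-p0)@ex,(P[:,:2]-p0)@ey]
def rng(n,m): 
    q=L[m]; print(n,len(q),[np.percentile(q[:,i],[1,50,99]).round(1).tolist() for i in range(3)])
rng("base",(L[:,2]>6)&(L[:,2]<20))
rng("rim-",(L[:,2]>78)&(L[:,2]<90)&(L[:,0]<-11))
rng("shell>120",(L[:,2]>118)); rng("tab",(L[:,2]>150))
rng("griptop",(L[:,2]>100)&(L[:,2]<108)&(L[:,1]<-60)&(L[:,1]>-150))
S=L[(L[:,2]>90)&(L[:,0]>18)&(abs(L[:,1])<60)]
for a in range(20,70,4):
    q=S[abs(S[:,0]-a)<2]
    if len(q)>3: print(a,len(q),np.percentile(q[:,2],[5,50,95]).round(1), np.percentile(q[:,1],[2,98]).round(1))
print("ex",ex,"ey",ey,"p0",p0)
```

```text
slope 0.14977635057662148 psi -0.1486712123940328 x at y=100 474.2968923889257 res 0.24447495951664192
base 2163 [[-64.5, -45.3, 64.5], [-47.3, 20.1, 51.2], [10.0, 12.3, 19.2]]
rim- 1199 [[-39.2, -22.0, -11.4], [-91.6, 2.3, 135.4], [79.5, 85.2, 89.3]]
shell>120 3310 [[4.5, 29.5, 46.4], [-37.2, -13.2, 40.1], [138.8, 142.4, 314.1]]
tab 1333 [[4.2, 16.0, 29.9], [-34.7, -30.8, 15.2], [153.2, 295.6, 314.7]]
griptop 347 [[-16.6, -5.2, 16.6], [-112.5, -97.3, -91.4], [100.1, 102.9, 104.6]]
20 229 [285.6 301.3 313.4] [-31.4 -30.5]
24 283 [139.  153.3 156.4] [-35.2  39.6]
28 395 [139.4 141.4 156.1] [-36.9  39.4]
32 384 [139.9 141.  145. ] [-37.4  40.1]
36 393 [140.2 141.4 142.7] [-36.6  40. ]
40 403 [140.6 141.9 143.2] [-36.3  39.2]
44 386 [140.9 142.2 143.4] [-36.3  40. ]
48 65 [115.6 139.2 141.4] [-34.4  33.1]
52 16 [ 97.6 102.9 110.8] [-26.7  38.9]
ex [ 0.98896878 -0.14812413] ey [0.14812413 0.98896878] p0 [474.29689239 100.        ]
```

Base ±64.5 mm and the rims match the given sizes. The stand origin is near (474.5, 101.7), yaw -0.149, and the shell is at about 1.51 rad. I'll lower the shut fingers behind the shell.

```bash
python3 -m creep '[0.04,0.016,0,0,0.077,0.032,0,0,0.077,0.032,0,0,0.077,0.032,-0.04,0,0.077,0.032,-0.08,0,0.077,0.032,-0.12,0,0.077,0.032,-0.155,0,0.077,0.032,-0.155,0,0.077,0.032,-0.155,0]'
```

```text
t: 3.97
ee_pos: [556.2, 90.7, 126.5]
orientation: [-2.376, -2.052, 0.006]
ft_force: [0.5, 0.0, -0.1]
width: 0.3
grasp_force: 0.0
```

```bash
python3 -m creep '[-0.014,0.002,0,0,-0.022,0.003,0.001,0,-0.030,0.0045,0.002,0,-0.037,0.0055,0.004,0,-0.0445,0.0065,0.004,0,-0.0515,0.0075,0.003,0,-0.0585,0.0085,0.001,0,-0.065,0.01,-0.002,0,-0.071,0.0105,-0.006,0,-0.075,0.011,-0.01,0]'
python3 - <<'E'
from h import *
im,d=cams.get_image("scene"); save("s2",cv2.resize(im[170:320,290:490],(800,600),interpolation=cv2.INTER_CUBIC))
E
```

```text
t: 4.8
ee_pos: [481.4, 101.7, 117.8]
orientation: [-2.378, -2.052, 0.001]
ft_force: [-0.6, 1.7, 5.3]
width: 0.5
grasp_force: 2.1
```

View pics/s2.png

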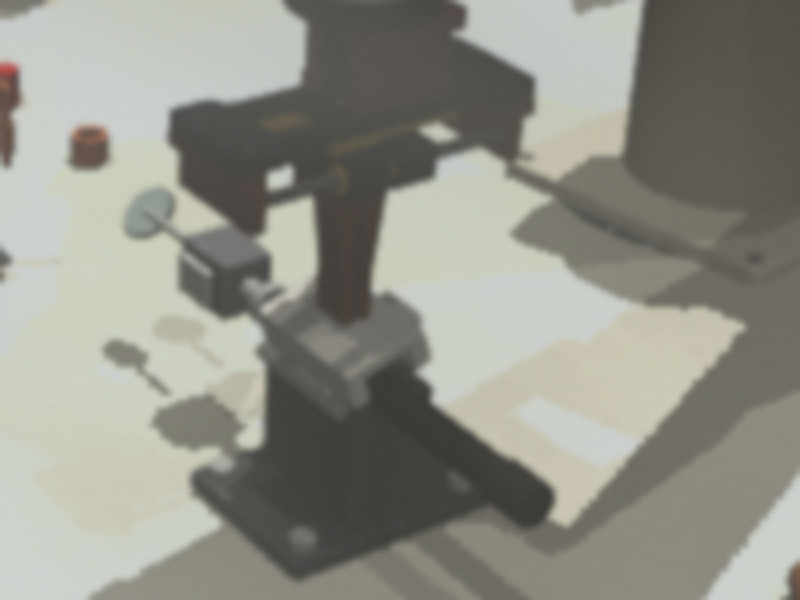

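The shell has swung over the pole and is nearly shut under the fingertips at crop (345,315). I'll finish the arc and press down.

```bash
python3 -m creep '[-0.005,0.001,-0.003,0,-0.009,0.0015,-0.006,0,-0.012,0.002,-0.009,0,-0.012,0.002,-0.0105,0,-0.012,0.002,-0.0115,0,-0.012,0.002,-0.0115,0]'
```

```text
t: 5.35
ee_pos: [470.4, 103.5, 107.8]
orientation: [-2.378, -2.052, 0.001]
ft_force: [-8.7, -1.7, 28.6]
width: 0.5
grasp_force: 14.3
```

```bash
python3 -m creep '[0,0,0,0,0,0,0,0,0,0,0,0,0,0,0.03,0,0,0,0.07,0,0,0,0.11,0,0,0,0.11,0]'
python3 -m creep '[-0.004,-0.038,0,0,-0.008,-0.077,0,0,-0.013,-0.1155,0,0,-0.013,-0.1155,0,0,-0.013,-0.1155,0,0,-0.013,-0.1155,0,0]' 1
python3 - <<'E'
from h import *
o=get_obs(); im,d=cams.get_image("wrist"); save("w3",im); W=cloud("wrist",d,o)
R=Ro.from_rotvec(o["orientation"]).as_matrix(); print(o["ee_pos"],R[:,1],R[:,2],o["ft_force"])
psi=-0.1487; ex=np.array([np.cos(psi),np.sin(psi)]); ey=np.array([-np.sin(psi),np.cos(psi)]); o0=np.array([474.5,101.7])
P=W[d>0]; L=P.copy(); L[:,:2]=np.c_[(P[:,:2]-o0)@ex,(P[:,:2]-o0)@ey]
def rng(n,m):
    q=L[m]; print(n,len(q),[np.percentile(q[:,i],[1,50,99]).round(1).tolist() for i in range(3)] if len(q) else "")
near=(abs(L[:,0])<60)&(L[:,2]<130)
rng("shelltop",near&(L[:,2]>104)&(abs(L[:,1])<45))
for a in(-20,-10,0,10,20): rng(a,near&(abs(L[:,0]-a)<3)&(abs(L[:,1])<35)&(L[:,2]>95))
rng("rod",near&(L[:,2]>86)&(L[:,1]>-91)&(L[:,1]<-75))
rng("tube",near&(L[:,2]>90)&(L[:,1]>-72)&(L[:,1]<-45))
rng("grip",near&(L[:,2]>98)&(L[:,1]<-80))
E
```

```text
t: 5.93
ee_pos: [474.2, 104.2, 222.4]
orientation: [2.375, 2.049, 0.014]
ft_force: [1.2, 1.1, 0.1]
width: 0.3
grasp_force: 0.0
t: 6.43
ee_pos: [457.3, -12.0, 215.6]
orientation: [-2.379, -2.05, 0.001]
ft_force: [0.4, 1.3, -0.3]
width: 36.8
grasp_force: 0.0
[457.31962166 -12.00769015 215.62475168] [ 9.89034028e-01 -1.47684819e-01 -9.40644834e-04] [-8.96660573e-04  3.64401531e-04 -9.99999532e-01] [ 0.36303671  1.28795951 -0.34171372]
shelltop 7699 [[-24.1, 0.4, 24.6], [-39.5, 1.8, 38.3], [106.3, 108.3, 110.0]]
-20 819 [[-22.9, -20.0, -17.0], [-33.6, 1.9, 34.2], [106.7, 108.3, 110.0]]
-10 817 [[-12.9, -10.0, -7.0], [-33.6, 1.4, 34.4], [106.6, 108.4, 110.0]]
0 808 [[-2.6, 0.4, 2.7], [-33.6, 1.4, 34.3], [106.7, 108.3, 110.1]]
10 826 [[7.0, 10.0, 12.9], [-33.6, 2.0, 34.4], [106.7, 108.4, 110.1]]
20 820 [[17.1, 20.0, 22.9], [-33.6, 2.0, 34.3], [106.8, 108.4, 109.8]]
rod 264 [[-8.3, 0.5, 7.9], [-91.0, -83.3, -75.1], [86.4, 90.8, 93.6]]
tube 748 [[-10.1, 0.5, 10.7], [-71.6, -59.2, -45.6], [90.3, 94.6, 98.2]]
grip 2038 [[-16.0, 1.4, 18.9], [-136.4, -113.8, -93.6], [98.4, 103.0, 104.7]]
```

View pics/w3.png

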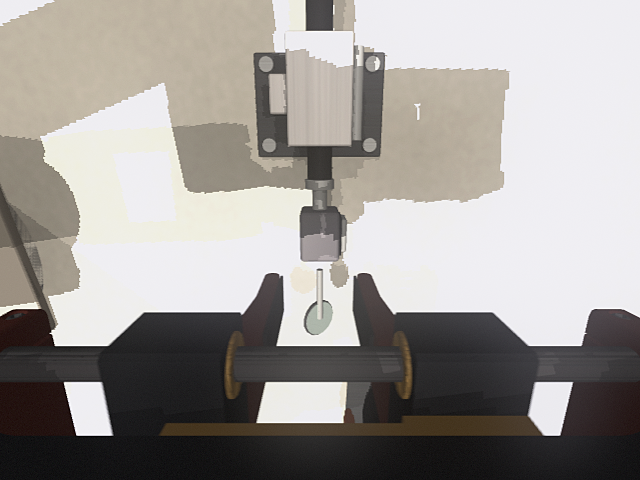

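The shell lies flat at 108.3 mm, so the clamp is shut. The grip is centred at stand y -115 as expected, at pixel (321,232), with the button on its right side. I'll open fully and descend.

```bash
python3 -m creep '[0.001,0,0,0,0.001,0,0,0,0.001,0,0,0,0.001,0,-0.03,0,0.001,0,-0.06,0,0.001,0,-0.08,0,0.001,0,-0.1,0,0.001,0,-0.125,0,0.001,0,-0.148,0,0.001,0,-0.148,0]'
```

```text
t: 7.32
ee_pos: [456.2, -11.4, 65.0]
orientation: [-2.374, -2.051, 0.007]
ft_force: [-1.0, -0.1, 0.0]
width: 87.9
grasp_force: 0.0
```

```bash
python3 -m creep '[0,0,0.001,0,0,0,0.001,0,0,0,0.001,0,0,0,0.001,0,0,0,0.001,0,0,0,0.001,0,0,0,0.001,0,0,0,0.001,0,0,0,0.001,0,0,0,0.001,0]' 0
python3 -m creep '[0,0,0,0,0,0,0,0]'
```

```text
t: 8.15
ee_pos: [459.1, -12.1, 69.5]
orientation: [2.378, 2.052, 0.001]
ft_force: [0.3, -1.5, 4.3]
width: 35.1
grasp_force: 30.0
t: 8.32
ee_pos: [459.0, -12.1, 69.5]
orientation: [2.378, 2.052, 0.001]
ft_force: [1.0, -1.8, 5.3]
width: 35.4
grasp_force: 30.0
```

Width is 35.4 mm at 30 N, so the button is in. I'll pull along the stand's -y.

```bash
python3 -m creep '[-0.0005,-0.004,0,0,-0.0015,-0.01,0,0,-0.0025,-0.016,0,0,-0.0035,-0.023,0,0,-0.0045,-0.030,0,0,-0.0055,-0.037,0,0,-0.0065,-0.044,0,0,-0.0075,-0.051,0,0,-0.0085,-0.057,0,0,-0.0095,-0.063,0,0]'
```

```text
t: 9.15
ee_pos: [449.6, -75.5, 69.4]
orientation: [2.379, 2.051, 0.002]
ft_force: [2.6, 2.6, 4.2]
width: 35.3
grasp_force: 30.0
```

```bash
python3 -m creep '[-0.001,-0.006,0,0,-0.002,-0.012,0,0,-0.0025,-0.018,0,0,-0.0035,-0.023,0,0,-0.004,-0.028,0,0,-0.005,-0.032,0,0,-0.005,-0.0345,0,0,-0.0055,-0.0365,0,0,-0.0055,-0.0365,0,0]'
python3 - <<'E'
from h import *
o=get_obs(); im,d=cams.get_image("wrist"); save("w4",im); W=cloud("wrist",d,o)
print(o["ee_pos"],o["ft_force"],o["width"])
psi=-0.1487; ex=np.array([np.cos(psi),np.sin(psi)]); ey=np.array([-np.sin(psi),np.cos(psi)]); o0=np.array([474.5,101.7])
print("tcp_s",(np.array(o["ee_pos"])[:2]-o0)@np.c_[ex,ey])
P=W[d>0]; L=P.copy(); L[:,:2]=np.c_[(P[:,:2]-o0)@ex,(P[:,:2]-o0)@ey]
def rng(n,m):
    q=L[m]; print(n,len(q),[np.percentile(q[:,i],[1,50,99]).round(1).tolist() for i in range(3)] if len(q) else "")
near=(abs(L[:,0])<15)&(L[:,2]<130)
rng("shelltop",near&(L[:,2]>104)&(abs(L[:,1])<45))
rng("grip",near&(L[:,2]>98)&(L[:,1]<-80)&(L[:,2]<108))
for y in range(-210,-40,6):rng(y,near&(L[:,2]>80)&(L[:,1]>=y)&(L[:,1]<y+6))
E
```

```text
t: 9.9
ee_pos: [444.1, -112.2, 69.3]
orientation: [2.378, 2.051, 0.001]
ft_force: [3.5, -0.2, 5.8]
width: 35.4
grasp_force: 30.0
[ 444.09496574 -112.20849314   69.32202217] [ 3.53014027 -0.20823333  5.78907618] 35.447097536166055
tcp_s [   1.62160044 -216.05249352]
shelltop 0 
grip 5060 [[-14.6, 0.2, 14.7], [-225.9, -208.7, -194.5], [99.1, 103.1, 104.5]]
-210 921 [[-14.6, 0.2, 14.8], [-209.9, -207.0, -204.1], [101.9, 103.2, 104.5]]
-204 954 [[-14.7, 0.0, 14.8], [-203.9, -201.0, -198.1], [101.8, 103.2, 104.6]]
-198 1702 [[-14.7, 0.2, 14.7], [-197.9, -194.8, -192.3], [80.7, 98.0, 104.0]]
-192 353 [[-5.3, 1.1, 6.9], [-191.9, -189.0, -186.2], [86.8, 90.7, 92.7]]
-186 367 [[-5.2, 0.6, 6.9], [-186.0, -183.0, -180.1], [86.8, 90.9, 92.7]]
-180 383 [[-5.7, 0.6, 6.8], [-179.9, -176.9, -174.1], [85.4, 90.8, 92.7]]
-174 418 [[-5.6, 0.8, 7.3], [-173.9, -171.0, -168.0], [85.2, 90.9, 92.5]]
-168 416 [[-5.5, 1.1, 7.2], [-167.9, -164.9, -162.1], [86.3, 90.7, 92.7]]
-162 423 [[-5.4, 0.6, 7.1], [-161.9, -159.0, -156.0], [86.4, 90.8, 92.7]]
-156 437 [[-5.3, 0.7, 7.0], [-156.0, -153.1, -150.2], [86.3, 90
[... 168 characters left out ...]
[[-5.6, 0.7, 6.8], [-137.8, -135.0, -132.0], [86.4, 90.8, 92.7]]
-132 512 [[-5.5, 0.7, 7.2], [-131.9, -128.9, -126.1], [85.5, 90.9, 92.8]]
-126 529 [[-5.4, 1.0, 7.1], [-125.9, -123.0, -120.0], [86.4, 90.9, 93.2]]
-120 553 [[-5.7, 0.7, 7.0], [-120.0, -117.0, -114.1], [85.7, 90.7, 93.1]]
-114 572 [[-5.6, 0.7, 6.9], [-113.9, -111.0, -108.1], [86.4, 90.9, 93.1]]
-108 598 [[-5.5, 0.7, 6.8], [-108.0, -104.9, -102.1], [86.7, 90.9, 93.2]]
-102 602 [[-5.4, 0.7, 6.7], [-101.9, -99.0, -96.1], [86.7, 90.9, 93.0]]
-96 542 [[-5.4, 0.7, 7.1], [-95.9, -93.5, -90.3], [85.3, 90.7, 93.0]]
-90 5 [[-5.8, -5.7, 7.0], [-89.9, -89.7, -89.5], [85.0, 86.2, 87.2]]
-84 0 
-78 0 
-72 0 
-66 0 
-60 0 
-54 0 
-48 0 
-42 0
```

View pics/w4.png

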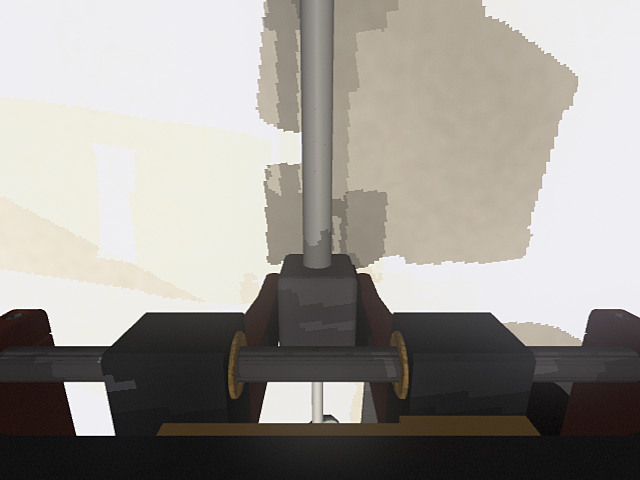

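The grip has moved about 100 mm, with its near edge at row 258 now at y -194.5. There is no hard-stop force yet and the tube may use up its 3 mm of play, so I'll ease on until the force rises.

```bash
python3 -m creep '[0,-0.001,0,0,0,-0.002,0,0,0,-0.002,0,0]'; python3 -m creep '[0,-0.001,0,0,-0.0005,-0.0015,0,0,-0.0005,-0.0015,0,0]'
```

```text
t: 10.2
ee_pos: [443.9, -113.7, 69.3]
orientation: [2.379, 2.052, 0.001]
ft_force: [3.8, 3.1, 5.8]
width: 35.1
grasp_force: 30.0
t: 10.45
ee_pos: [443.7, -114.0, 69.3]
orientation: [-2.379, -2.051, -0.003]
ft_force: [6.8, 11.4, 4.7]
width: 35.1
grasp_force: 30.0
```

The force rose to 11 N while the TCP stayed put at about 103 mm travel, so it is at the hard stop with the tube play taken up. I'll settle and check.

```bash
python3 -m creep '[0,0,0,0,0,0,0,0,0,0,0,0,0,0,0,0]'
python3 - <<'E'
from h import *
o=get_obs(); im,d=cams.get_image("wrist"); W=cloud("wrist",d,o); print(o["ft_force"],np.abs(o["qvel"]).max())
psi=-0.1487; ex=np.array([np.cos(psi),np.sin(psi)]); ey=np.array([-np.sin(psi),np.cos(psi)]); o0=np.array([474.5,101.7])
def L(W,d):
    P=W[d>0]; return np.c_[(P[:,:2]-o0)@ex,(P[:,:2]-o0)@ey,P[:,2]]
l=L(W,d); q=l[(abs(l[:,0])<14)&(l[:,2]>98)&(l[:,2]<108)&(l[:,1]<-80)]; print("grip edge",np.percentile(q[:,1],99))
im,d=cams.get_image("top"); l0=np.load("/tmp/top.npz"); 
for n,l in(("before",L(l0["W"],l0["d"])),("now",L(W:=cloud("top",d),d))):
    t=l[(abs(l[:,0])<25)&(l[:,2]>80)&(l[:,2]<103)&(l[:,1]>100)]; print(n,"tube far end",np.percentile(t[:,1],[98,99.5]),)
    s=l[(abs(l[:,0])<22)&(abs(l[:,1])<35)&(l[:,2]>60)]; print("clamp z",np.percentile(s[:,2],[5,50,95]))
E
```

```text
t: 10.78
ee_pos: [443.8, -114.0, 69.3]
orientation: [-2.379, -2.051, -0.003]
ft_force: [6.8, 11.1, 5.4]
width: 35.1
grasp_force: 30.0
[ 6.7529715  11.13260481  5.40760052] 0.001930506862994478
grip edge -196.20846925124488
before tube far end [150.13564984 151.22538851]
clamp z [69.47472331 86.98778229 97.25588139]
now tube far end [146.84226042 147.74934737]
clamp z [104.25948747 107.17399791 110.01872104]
```

```bash
python3 -c "from workcell import ticket; print(ticket.close_job())"
```

```text
the job is handed in; nothing more can be done
None
```

I shut the clamp, pulled the grip block out to the second stop and handed the job in at about 11 s. It is still held there with the button squeezed; the tube moved about 3 mm, under the 6 mm limit, and no verdict was shown.

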